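# Vent the gas manifold, find its loose bolt and hold that bolt's cap open

### The arm

A 6-joint arm with a two-finger parallel gripper is mounted at the origin on the work surface. World frame = base frame: x ahead of the robot, y to its left, z up, the work surface at z = 0. Lengths are in m, angles in rad, forces in N, time in s.
With the tool pointing down it reaches from about 0.35 to 0.975 m from the base axis. Payload 4.9 kg.
Tool frame: the origin (TCP) lies on the centre line of the jaws, within the pads' length; the fingertips stand manip.tcp_to_tips ahead of it and the grasp point (between the pads) is the TCP (manip.tcp_to_tips is the distance from the TCP to the fingertips, in m); y points along the fingers, z is the direction in which the jaws open and shut, and the axes are right-handed (so a half turn about y gives the same grasp; the last joint's range is limited). The gripper opens to 85 mm and grips with 20 to 120 N. Pads are 22 mm wide; open, the fingers measure 114 mm over their backs; the gripper's body (76 mm by 85 mm) begins 54 mm behind the grasp point. The pads swing forward as they close: fully open they stand 13 mm farther back than shut.
Start: joints at [-1.324, 0.053, 1.613, -0, 1.476, -0.119], TCP at [0.224, -0.584, 0.214] pointing down, gripper open.
Joint ranges: [-3.01, 3.01], [-1.01, 2.22], [0.06, 2.58], [-1.02, 4.17], [0.09, 2.62], [-3.14, 3.14]. Speed limits (rad/s): [2.57, 2.57, 3.14, 3.14, 3.14, 3.14].

### API

Orientations are given as a unit quaternion [w, x, y, z].
In Python, from plant import manip gives the robot as it stands.
- The arm moves only by the tool apply_moves, never from a script. Its argument "moves" is a list of rows, each a list of 7 numbers: the gripper's target within -1 to 1 (shut at 1, half-way at 0, fully open at -1), then the shift along the tool's x, y, z in mm, then the turn, a rotation vector about the tool's x, y, z in degrees. A call has 1 to 20 rows; each row shifts and turns the commanded pose from where the row before left it, along the tool's axes as they then stand; what a row does not reach is not made up. A row lasts 1/10 s, in which the tool goes at most 50 mm and 8.59 degrees, less where a joint would pass 70% of its speed; a pose out of reach is approached as far as the arm can. A call with a gripper value outside its range is refused whole. The fingers move at their own pace and stop on an object; the grip force is fixed at half the most. Time passes only in rows, so rows that do not move let the fingers close. It gives the time, the measured TCP pose, the force and the opening at its end, in the units of the state.
- manip.state(): the state, without advancing time (a new reading comes with each control period).
- manip.grab_frame(name): name is "scene" or "side" or "wrist"; returns the picture (480x640x3 uint8, blue, green, red); there is no depth.
- manip.calibration(name): a dict with "mtx" (3x3 intrinsics, pixels), "distortion" ([k1, k2, p1, p2, k3] as OpenCV has them; the pictures are not rectified), "T" (4x4, takes a point from camera to world coordinates); the wrist camera has in their place "T_tool_cam" (4x4, takes a point from camera to tool coordinates, whose origin is the TCP and whose axes are the tool frame's). Camera axes: x right, y down, z forward; pixel columns grow to the right and rows downward; lengths in m; the calibration is good to about 2 mm. A picture is of the moment at which its call begins: read the wrist's pose just before it. calibration takes no time and is no camera call.
- manip.job_done(): hands the job in, once; it reports no verdict.
The state is a dict: "time": time; "joint_pos": joint angles; "joint_vel": joint speeds; "joint_efforts": joint torques, N m; "tool_pos": TCP position; "tool_rot": TCP orientation; "contact_force": force on the tool from outside, world axes, zero at the start; "ft_torque": the same for the moment, N m; "gripper_width": opening from 0.0 (shut) to 1.0 (fully open).
Only numpy, scipy, OpenCV 4.12 (cv2) and the standard library are available. Lean on these libraries where they do the work, as an engineer would, in place of code of your own. Each camera call takes 0.05 s, during which the arm holds its last target. There are 200 camera calls.

### The job

Vent the gas manifold by squeezing the red trigger fully against its fixed grip and letting it spring right back. Then press a firm tap with the fingertips onto the head of each of the three bolts, one after another from the robot's left (+y) to its right, to find the loose one, which sinks a little under the tap. Lift the blue hinged cap right behind the loose bolt by its white tab to about 60 degrees and finish still holding it open, so that a colleague can reach the lock nut; leave the other two caps shut and the glassware and wrench where they are.

Things in the scene. Friction and masses are not known exactly. Their poses are not given: they have to be found in the camera images.
- manifold: grey gas manifold, fixed, 130 (x) x 320 (y) x 40 mm high; origin at the centre of its underside, +y along its row of three bolt stations towards the robot's left, -x faces the robot. The stations (steel plates 120 x 84 x 12 mm on its top) stand about 100 mm apart, each with a bolt on the robot's side and a blue hinged cap behind it
- vent_grip: vent valve fixed to the bench: dark foot 90 x 70 x 20 mm, short round valve body, and a grey upright grip 26 (x) x 30 (y) mm, from 50 to 150 mm high, its centre 12 mm to +x of the origin; origin at the centre of the foot's underside; its -x side carries the red trigger
- squeeze_point (a point): point on the vent grip, 125 mm above the bench, midway between the grip's back face (20 mm to +x of it) and the outer face of the fully squeezed trigger (about 20 mm to -x of it; about 36 mm to -x at rest). Its axes are those of the grip: fingers pointing down and closing along x, one behind the grip and one in front of the trigger, squeeze it
- trigger (a joint): red trigger lever 18 mm wide, 8 mm thick, 90 mm long, hinged at its lower end 55 mm above the bench, its free upper end at about 143 mm leaning away from the grip; 0 rad released, 0.22 rad fully squeezed; a spring pushes it back; full squeeze takes about 6 N at the squeeze point
- bolt_a: one of three round brass bolt heads, 26 mm across, 14 mm high, top 76 mm above the bench; origin at the centre of the head's top, z up. Two bolts are tight and do not move; one is loose: under a tap it sinks 7 mm (resisting with under 2 N), stops hard, and stays down. Which stands left, middle or right changes. A firm tap is 4 to 5 N
- cap_a: blue cap 56 (x) x 50 (y) mm behind bolt_a, hinged at its far edge; origin on the hinge line, 90 mm to +x of that bolt's centre, 64 mm above the bench. Shut: z up, x away from the robot. It turns about its own y, near edge rising, up to 1.4 rad; tilt of its z axis = how far open. A light spring (1 N at the tab when shut, 2.5 N at 1 rad) shuts it when let go
- cap_a_tab (a point): point to grip on the white upright tab of cap_a: tab 14 (x) x 16 (y) mm, 38 mm tall above the cap's upper face; this point is 28 mm above that face, 10 mm below the tab's top, 44 mm to the -x side of the hinge line and 32 mm above it. Pinch it along y with the fingers pointing down and follow the arc about the hinge; the tab may turn between the pads
- bolt_b: one of three round brass bolt heads, 26 mm across, 14 mm high, top 76 mm above the bench; origin at the centre of the head's top, z up. Two bolts are tight and do not move; one is loose: under a tap it sinks 7 mm (resisting with under 2 N), stops hard, and stays down. Which stands left, middle or right changes. A firm tap is 4 to 5 N
- cap_b: blue cap 56 (x) x 50 (y) mm behind bolt_b, hinged at its far edge; origin on the hinge line, 90 mm to +x of that bolt's centre, 64 mm above the bench. Shut: z up, x away from the robot. It turns about its own y, near edge rising, up to 1.4 rad; tilt of its z axis = how far open. A light spring (1 N at the tab when shut, 2.5 N at 1 rad) shuts it when let go
- cap_b_tab (a point): point to grip on the white upright tab of cap_b: tab 14 (x) x 16 (y) mm, 38 mm tall above the cap's upper face; this point is 28 mm above that face, 10 mm below the tab's top, 44 mm to the -x side of the hinge line and 32 mm above it. Pinch it along y with the fingers pointing down and follow the arc about the hinge; the tab may turn between the pads
- bolt_c: one of three round brass bolt heads, 26 mm across, 14 mm high, top 76 mm above the bench; origin at the centre of the head's top, z up. Two bolts are tight and do not move; one is loose: under a tap it sinks 7 mm (resisting with under 2 N), stops hard, and stays down. Which stands left, middle or right changes. A firm tap is 4 to 5 N
- cap_c: blue cap 56 (x) x 50 (y) mm behind bolt_c, hinged at its far edge; origin on the hinge line, 90 mm to +x of that bolt's centre, 64 mm above the bench. Shut: z up, x away from the robot. It turns about its own y, near edge rising, up to 1.4 rad; tilt of its z axis = how far open. A light spring (1 N at the tab when shut, 2.5 N at 1 rad) shuts it when let go
- cap_c_tab (a point): point to grip on the white upright tab of cap_c: tab 14 (x) x 16 (y) mm, 38 mm tall above the cap's upper face; this point is 28 mm above that face, 10 mm below the tab's top, 44 mm to the -x side of the hinge line and 32 mm above it. Pinch it along y with the fingers pointing down and follow the arc about the hinge; the tab may turn between the pads
- amber_jar: amber glass jar with white cap, 66 mm across, 90 mm high; loose, to be left alone; origin at the centre of its underside
- brown_bottle: dark brown reagent bottle, 90 mm across, 170 mm high; loose, to be left alone; origin at the centre of its underside
- vial_1: small white vial with green cap, 28 mm across, 55 mm high; loose, to be left alone; origin at the centre of its underside
- vial_2: white vial with black cap, 36 mm across, 65 mm high; loose, to be left alone; origin at the centre of its underside
- beaker: glass beaker, 68 mm across, 85 mm high; loose, to be left alone; origin at the centre of its underside
- wrench: steel wrench lying on the bench, 160 mm long; loose, to be left alone; origin under its middle

How it is judged:
On the way, in this order (a step that is already met when the one before it is completed fails the run):
1. the trigger is squeezed fully (above 0.17 rad) (value of joint trigger above 0.17 rad), for 0.15 s.
2. the trigger has sprung back (below 0.04 rad) (value of joint trigger below 0.04 rad), for 0.1 s.
3. the left bolt is tapped with the fingers (over 2 N) (((contact force between the fingers and bolt_a above 2 N and y of bolt_a in the frame of manifold above 0.05 m) or (contact force between the fingers and bolt_b above 2 N and y of bolt_b in the frame of manifold above 0.05 m) or (contact force between the fingers and bolt_c above 2 N and y of bolt_c in the frame of manifold above 0.05 m))).
4. the middle bolt is tapped with the fingers (over 2 N) (((contact force between the fingers and bolt_a above 2 N and y of bolt_a in the frame of manifold between -0.05 and 0.05 m) or (contact force between the fingers and bolt_b above 2 N and y of bolt_b in the frame of manifold between -0.05 and 0.05 m) or (contact force between the fingers and bolt_c above 2 N and y of bolt_c in the frame of manifold between -0.05 and 0.05 m))).
5. the right bolt is tapped with the fingers (over 2 N) (((contact force between the fingers and bolt_a above 2 N and y of bolt_a in the frame of manifold below -0.05 m) or (contact force between the fingers and bolt_b above 2 N and y of bolt_b in the frame of manifold below -0.05 m) or (contact force between the fingers and bolt_c above 2 N and y of bolt_c in the frame of manifold below -0.05 m))).
6. the cap of the bolt that has sunk is lifted past 43 degrees (((z of bolt_a in the frame of manifold below 0.073 m and angle between cap_a's own z axis and vertical above 0.75 rad) or (z of bolt_b in the frame of manifold below 0.073 m and angle between cap_b's own z axis and vertical above 0.75 rad) or (z of bolt_c in the frame of manifold below 0.073 m and angle between cap_c's own z axis and vertical above 0.75 rad))), for 0.2 s.
At the end, for the whole second after the job is handed in: The cap of the loose bolt, now sunk over 3 mm, is held still in the gripper's fingers, open more than 0.75 rad (43 degrees); the other two caps are shut (under 0.1 rad), the trigger is released (under 0.04 rad), and every loose bystander stands within 30 mm of where it was, upright (((z of bolt_a in the frame of manifold below 0.073 m and angle between cap_a's own z axis and vertical above 0.75 rad and contact force between the fingers and cap_a above 0.3 N and angular speed of cap_a below 0.2 rad/s and angle between each of cap_b, cap_c's own z axis and vertical below 0.1 rad) or (z of bolt_b in the frame of manifold below 0.073 m and angle between cap_b's own z axis and vertical above 0.75 rad and contact force between the fingers and cap_b above 0.3 N and angular speed of cap_b below 0.2 rad/s and angle between each of cap_a, cap_c's own z axis and vertical below 0.1 rad) or (z of bolt_c in the frame of manifold below 0.073 m and angle between cap_c's own z axis and vertical above 0.75 rad and contact force between the fingers and cap_c above 0.3 N and angular speed of cap_c below 0.2 rad/s and angle between each of cap_a, cap_b's own z axis and vertical below 0.1 rad)) and value of joint trigger below 0.04 rad and distance of each of amber_jar, brown_bottle, vial_1, vial_2, beaker, wrench from where it was at the start of the episode below 0.03 m and angle between each of amber_jar, brown_bottle, vial_1, vial_2, beaker's own z axis and vertical below 0.2 rad); the arm keeps its last pose, push and grip.
It fails at once if the cap of a bolt that has not sunk is lifted (over 0.3 rad) ((z of bolt_a in the frame of manifold above 0.073 m and angle between cap_a's own z axis and vertical above 0.3 rad) or (z of bolt_b in the frame of manifold above 0.073 m and angle between cap_b's own z axis and vertical above 0.3 rad) or (z of bolt_c in the frame of manifold above 0.073 m and angle between cap_c's own z axis and vertical above 0.3 rad)).
It fails at once if a bystander is knocked away (30 mm) (distance of any of amber_jar, brown_bottle, vial_1, vial_2, beaker, wrench from where it was at the start of the episode above 0.03 m).
It also fails if it takes over 59 s, if anything falls off the work surface, if the arm or the gripper's body presses on something with over 40 N, if the wrist force passes 120 N, or if a joint passes its speed limit or range.

## Working session

There is one attempt and no reset: what is moved stays moved. The work goes in short steps, Python scripts to look and compute and a tool call to move; the robot and the scene stay as the last step left them, time stands still between calls to the robot, and variables do not carry over. Pictures are saved under pics/ and viewed, about 8 in all and at most 12, crops included, and the job is handed in when it is done.

Besides the shell and the picture viewer there is one more tool, called after "Call:" in YAML: its name, and indented under it one key for each argument. apply_moves: Moves the arm, as the interface text tells. Its arguments: {"type":"object","properties":{"moves":{"type":"array","items":{"type":"array","items":{"type":"number"}}}},"required":["moves"]}

```bash
mkdir -p pics; cat > h.py <<'E'
import numpy as np, cv2
from plant import manip
from scipy.spatial.transform import Rotation as R
def rot(s): q=s['tool_rot']; return R.from_quat([q[1],q[2],q[3],q[0]]).as_matrix()
def camT(name,s=None):
    c=manip.calibration(name)
    if name!='wrist': return c,np.array(c['T'])
    T=np.eye(4);T[:3,:3]=rot(s);T[:3,3]=s['tool_pos']
    return c,T@np.array(c['T_tool_cam'])
def at_z(name,uv,z,s=None):
    c,T=camT(name,s)
    p=cv2.undistortPoints(np.array([[uv]],float),np.array(c['mtx']),np.array(c['distortion']))[0,0]
    d=T[:3,:3]@np.array([p[0],p[1],1]); o=T[:3,3]
    return o+d*(z-o[2])/d[2]
def proj(name,P,s=None):
    c,T=camT(name,s); Ti=np.linalg.inv(T)
    r,_=cv2.Rodrigues(Ti[:3,:3])
    return cv2.projectPoints(np.array(P,float).reshape(-1,3),r,Ti[:3,3],np.array(c['mtx']),np.array(c['distortion']))[0][:,0]
E
python3 - <<'E'
from h import *
s=manip.state();print(s['tool_pos'],s['tool_rot'],rot(s).round(3),manip.tcp_to_tips,s['contact_force'])
for n in('scene','side'):
    cv2.imwrite(f'pics/{n}0.png',manip.grab_frame(n)); print(n,np.array(manip.calibration(n)['T']).round(3))
print(np.array(manip.calibration('wrist')['T_tool_cam']).round(3))
E
```

```text
[ 0.22341709 -0.58300938  0.21287428] [ 0.12857972 -0.12865753  0.69602523 -0.69459584] [[-0.934 -0.     0.358]
 [-0.358  0.002 -0.934]
 [-0.    -1.    -0.002]] 0.019 [-1.1319166   0.27267262 -0.25356677]
scene [[-0.787  0.523 -0.328  1.002]
 [ 0.617  0.674 -0.406  0.581]
 [ 0.009 -0.522 -0.853  1.198]
 [ 0.     0.     0.     1.   ]]
side [[ 0.992 -0.098  0.073  0.483]
 [-0.121 -0.674  0.729 -1.1  ]
 [-0.022 -0.732 -0.681  1.165]
 [ 0.     0.     0.     1.   ]]
[[ 0.     0.946  0.325 -0.084]
 [-0.001 -0.325  0.946 -0.16 ]
 [ 1.    -0.001  0.001 -0.001]
 [ 0.     0.     0.     1.   ]]
```

View pics/scene0.png

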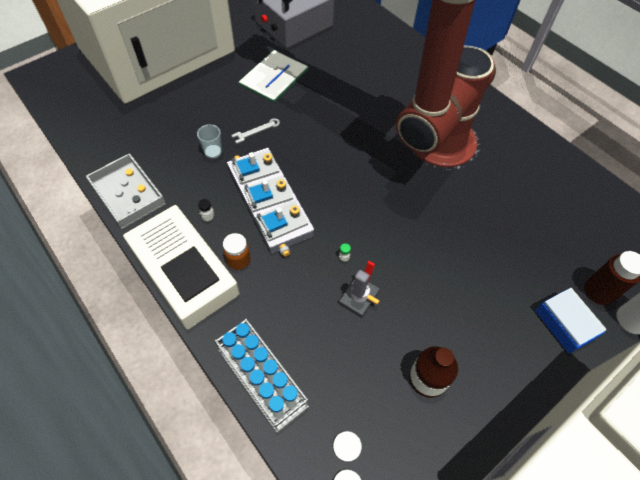

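View pics/side0.png

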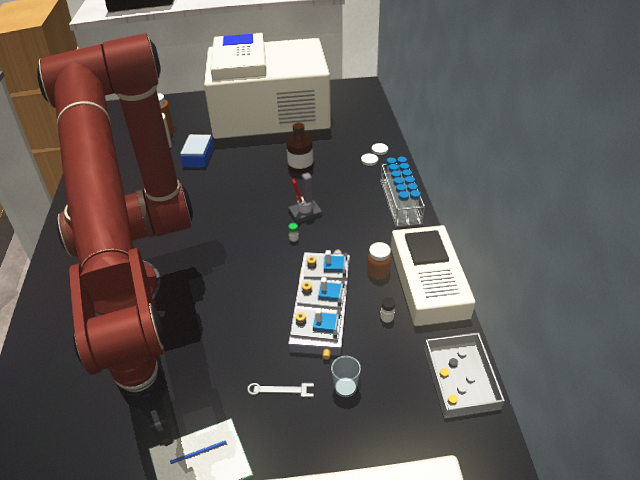

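The scene shows the bolts at about (295,211), (281,184) and (268,158), the left one first. The grip top is at (362,275). The side view agrees: bolts at (312,261), (306,286) and (300,317), grip top at (307,177), green vial between grip and manifold.

```bash
python3 - <<'E'
from h import *
for n,L in dict(scene=[(295,211,.076),(281,184,.076),(268,158,.076),(362,274,.15),(370,266,.143),(345,246,.055),(236,241,.09),(202,204,.065),(437,355,.17),(209,132,.085)],side=[(312,261,.076),(306.5,286,.076),(300.5,317,.076),(307.5,176,.15),(296,180,.143),(293.5,226,.055),(379,247,.09),(388,303,.065),(298,127,.17),(346,362,.085)]).items():
    for u,v,z in L: print(n,(u,v),at_z(n,(u,v),z).round(4))
ims=[]
for n,(x,y,w,h) in dict(scene=(220,130,170,190),side=(270,160,90,200)).items():
    im=cv2.imread(f'pics/{n}0.png')[y:y+h,x:x+w]; f=590/h; ims.append(cv2.resize(im,None,fx=3,fy=3,interpolation=cv2.INTER_CUBIC))
H=max(i.shape[0] for i in ims); ims=[cv2.copyMakeBorder(i,0,H-i.shape[0],0,0,0) for i in ims]
o=np.hstack(ims)[:600,:800]; print(o.shape); cv2.imwrite('pics/crop0.png',o)
E
```

```text
scene (295, 211) [ 0.5619 -0.0284  0.076 ]
scene (281, 184) [ 0.5381 -0.1241  0.076 ]
scene (268, 158) [ 0.5124 -0.2218  0.076 ]
scene (362, 274) [0.5745 0.2477 0.15  ]
scene (370, 266) [0.5427 0.2412 0.143 ]
scene (345, 246) [0.5169 0.1284 0.055 ]
scene (236, 241) [ 0.7421 -0.0397  0.09  ]
scene (202, 204) [ 0.7443 -0.2082  0.065 ]
scene (437, 355) [0.5834 0.4929 0.17  ]
scene (209, 132) [ 0.5963 -0.4022  0.085 ]
side (312, 261) [ 0.5565 -0.049   0.076 ]
side (306.5, 286) [ 0.5325 -0.1377  0.076 ]
side (300.5, 317) [ 0.5073 -0.2382  0.076 ]
side (307.5, 176) [0.5759 0.2377 0.15  ]
side (296, 180) [0.54   0.2322 0.143 ]
side (293.5, 226) [0.5185 0.1236 0.055 ]
side (379, 247) [ 0.7452 -0.0354  0.09  ]
side (388, 303) [ 0.7348 -0.2157  0.065 ]
side (298, 127) [0.5695 0.487  0.17  ]
side (346, 362) [ 0.599  -0.3913  0.085 ]
(600, 780, 3)
```

View pics/crop0.png

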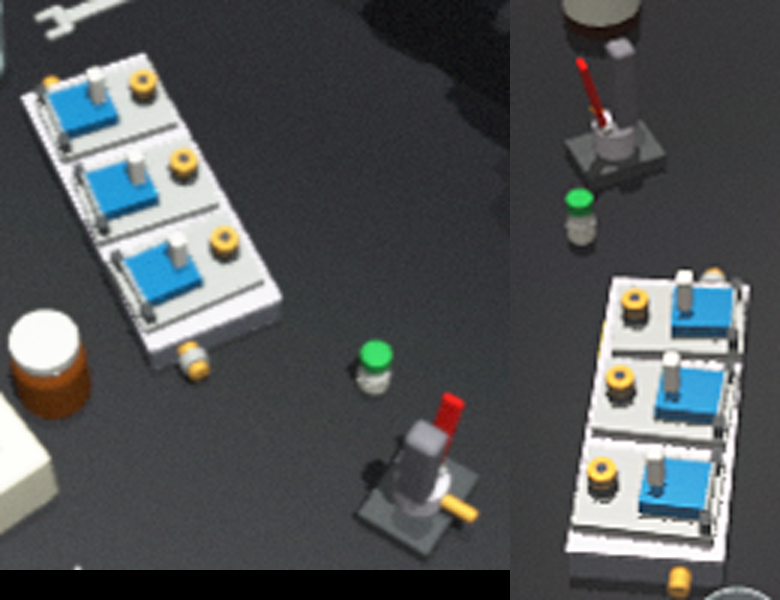

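```bash
python3 - <<'E'
from h import *
S=[(358,510),(425,553),(478,478)];D=[(565,148),(583,187),(665,153)]
for n,L,ox,oy,kx in(('scene',S,220,130,0),('side',D,270,160,510)):
    P=[at_z(n,((u-kx)/3+ox,v/3+oy),.02) for u,v in L]
    for p in P: print(n,p.round(3))
    for a,b in((0,1),(1,2)): d=P[b]-P[a];print(np.linalg.norm(d).round(3),np.degrees(np.arctan2(d[1],d[0])).round(1))
def mv(pos,zang):
    s=manip.state();Rt=rot(s)
    z=np.array([np.cos(np.radians(zang)),np.sin(np.radians(zang)),0]);y=np.array([0,0,-1.]);T=np.c_[np.cross(y,z),y,z]
    return (Rt.T@(np.array(pos)-s['tool_pos'])*1000).round(1),np.degrees(R.from_matrix(Rt.T@T).as_rotvec()).round(2)
s=manip.state()
for a in(10,13,16):print(mv([.568,.242,.25],a))
E
```

```text
scene [0.615 0.226 0.02 ]
scene [0.596 0.291 0.02 ]
scene [0.515 0.267 0.02 ]
0.067 106.7
0.084 -163.7
side [0.51  0.243 0.02 ]
side [0.524 0.179 0.02 ]
side [0.614 0.22  0.02 ]
0.066 -77.9
0.099 24.4
(array([-617. ,  -35.7, -647.3]), array([  0.08, -79.04,  -0.08]))
(array([-617. ,  -35.7, -647.3]), array([ 8.000e-02, -8.204e+01, -9.000e-02]))
(array([-617. ,  -35.7, -647.3]), array([ 8.000e-02, -8.504e+01, -9.000e-02]))
```

Call:
apply_moves:
  moves:
    - [-1,-34.3,-2,-36,0,0,0]
    - [-1,-34.3,-2,-36,0,0,0]
    - [-1,-34.3,-2,-36,0,0,0]
    - [-1,-34.3,-2,-36,0,0,0]
    - [-1,-34.3,-2,-36,0,0,0]
    - [-1,-34.3,-2,-36,0,0,0]
    - [-1,-34.3,-2,-36,0,0,0]
    - [-1,-34.3,-2,-36,0,0,0]
    - [-1,-34.3,-2,-36,0,0,0]
    - [-1,-34.3,-2,-36,0,0,0]
    - [-1,-34.3,-2,-36,0,0,0]
    - [-1,-34.3,-2,-36,0,0,0]
    - [-1,-34.3,-2,-36,0,0,0]
    - [-1,-34.3,-2,-36,0,0,0]
    - [-1,-34.3,-2,-36,0,0,0]
    - [-1,-34.3,-2,-36,0,0,0]
    - [-1,-34.3,-2,-36,0,0,0]
    - [-1,-34.3,-2,-36,0,0,0]

```text
time: 1.9
tool_pos: [0.5684, 0.2444, 0.2495]
tool_rot: [-0.128, 0.129, -0.695, 0.695]
contact_force: [0.7, -0.8, -0.1]
gripper_width: 0.996
```

Call:
apply_moves:
  moves:
    - [-1,0,0,0,0,-8.5,0]
    - [-1,0,0,0,0,-8.5,0]
    - [-1,0,0,0,0,-8.5,0]
    - [-1,0,0,0,0,-8.5,0]
    - [-1,0,0,0,0,-8.5,0]
    - [-1,0,0,0,0,-8.5,0]
    - [-1,0,0,0,0,-8.5,0]
    - [-1,0,0,0,0,-8.5,0]
    - [-1,0,0,0,0,-8.5,0]
    - [-1,0,0,0,0,-8.5,0]
    - [-1,0,0,0,0,0,0]

```text
time: 3.0
tool_pos: [0.568, 0.2422, 0.2494]
tool_rot: [-0.564, 0.565, -0.426, 0.426]
contact_force: [0.0, 0.1, 0.4]
gripper_width: 1.0
```

```bash
python3 - <<'E'
from h import *
s=manip.state();im=manip.grab_frame('wrist');cv2.imwrite('pics/w1.png',im)
print(s['time'],s['tool_pos'],rot(s).round(3),s['contact_force'])
E
```

```text
3.0 [0.56802328 0.24224085 0.24943995] [[ 0.275 -0.001  0.962]
 [-0.962 -0.     0.275]
 [-0.    -1.    -0.001]] [0.04930646 0.10914152 0.36458592]
```

View pics/w1.png

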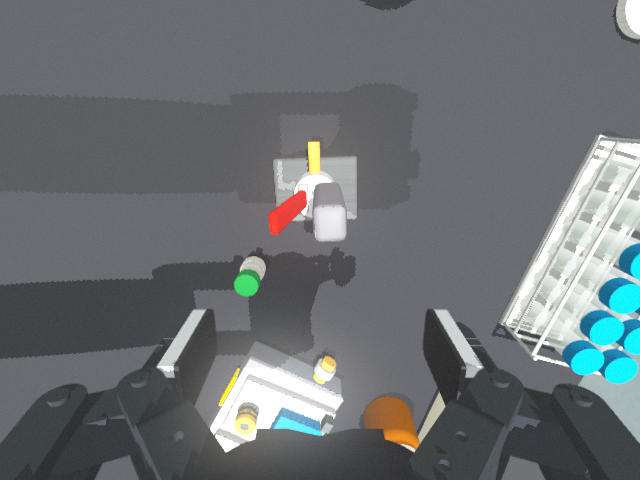

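The grip top is centred near (331,224) and square to the jaws. The trigger tip is near (276,225). I'll convert these to positions.

```bash
cat >> h.py <<'E'
def mv(pos,zang=None):
    s=manip.state();Rt=rot(s)
    t=(Rt.T@(np.array(pos)-s['tool_pos'])*1000).round(1)
    if zang is None: return t
    a=np.radians(zang);z=np.array([np.cos(a),np.sin(a),0]);y=np.array([0,0,-1.]);T=np.c_[np.cross(y,z),y,z]
    return t,np.degrees(R.from_matrix(Rt.T@T).as_rotvec()).round(2)
E
python3 - <<'E'
from h import *
s=manip.state()
for uv in [(315,208),(345,206),(346,241),(317,242),(331,224)]: print(at_z('wrist',uv,.15,s).round(4))
for uv in [(276,225)]: print(at_z('wrist',uv,.143,s).round(4))
for uv in [(275,159),(356,157),(357,218)]: print(at_z('wrist',uv,.02,s).round(4))
for uv in [(248,283)]: print('vial',at_z('wrist',uv,.055,s).round(4))
g=at_z('wrist',(331,224),.15,s); c=np.array([np.cos(.29),np.sin(.29),0]); p=g-.007*c;p[2]=.125;print('sq',p,mv(p,17))
for uv in [(246,424)]: print('boltL',at_z('wrist',uv,.076,s).round(4))
E
```

```text
[0.5603 0.2586 0.15  ]
[0.581  0.2661 0.15  ]
[0.5897 0.2403 0.15  ]
[0.5688 0.2335 0.15  ]
[0.575  0.2501 0.15  ]
[0.5356 0.2359 0.143 ]
[0.5131 0.2655 0.02  ]
[0.5944 0.2906 0.02  ]
[0.6157 0.2275 0.02  ]
vial [0.5187 0.1351 0.055 ]
sq [0.56830096 0.248076   0.125     ] (array([ -5.5, 124.5,   2. ]), array([ 0.06, -1.21, -0.  ]))
boltL [ 0.5567 -0.0319  0.076 ]
```

Call:
apply_moves:
  moves:
    - [-1,-5.5,0,-5,0,-1.2,0]
    - [-1,0,31,0,0,0,0]
    - [-1,0,31,0,0,0,0]
    - [-1,0,31,0,0,0,0]
    - [-1,0,31.5,0,0,0,0]
    - [-1,0,0,0,0,0,0]

```text
time: 3.65
tool_pos: [0.5578, 0.2454, 0.1197]
tool_rot: [-0.566, 0.572, -0.422, 0.418]
contact_force: [-0.4, 0.4, -1.1]
gripper_width: 0.996
```

Call:
apply_moves:
  moves:
    - [-0.5,0,0,4,0,0,0]
    - [-0.2,0,0,4,0,0,0]
    - [0,0,0,0,0,0,0]
    - [0,0,0,0,0,0,0]
    - [0.08,0,0,0,0,0,0]
    - [0.08,0,0,0,0,0,0]
    - [0.08,0,0,0,0,0,0]

```text
time: 4.35
tool_pos: [0.5696, 0.2486, 0.1257]
tool_rot: [0.569, -0.569, 0.42, -0.42]
contact_force: [0.4, 0.1, 0.8]
gripper_width: 0.457
```

```bash
python3 - <<'E'
from h import *
s=manip.state();im=manip.grab_frame('wrist');cv2.imwrite('pics/w2.png',im)
c=manip.grab_frame('side')[140:240,250:370];cv2.imwrite('pics/s2.png',c)
big=np.hstack([cv2.resize(im[100:480,140:520],(480,480)),cv2.resize(c[:, 20:100],(320,400)) if 0 else cv2.copyMakeBorder(cv2.resize(c,(320,267)),0,213,0,0,0)])
cv2.imwrite('pics/w2b.png',big)
print(s['time'],s['tool_pos'],s['contact_force'],s['gripper_width'],mv([.568,.248,.125]))
E
```

```text
4.35 [0.56959343 0.24858521 0.1257031 ] [0.36931857 0.12455437 0.77768971] 0.45743929994764415 [ 0.1  0.6 -1.6]
```

View pics/w2b.png

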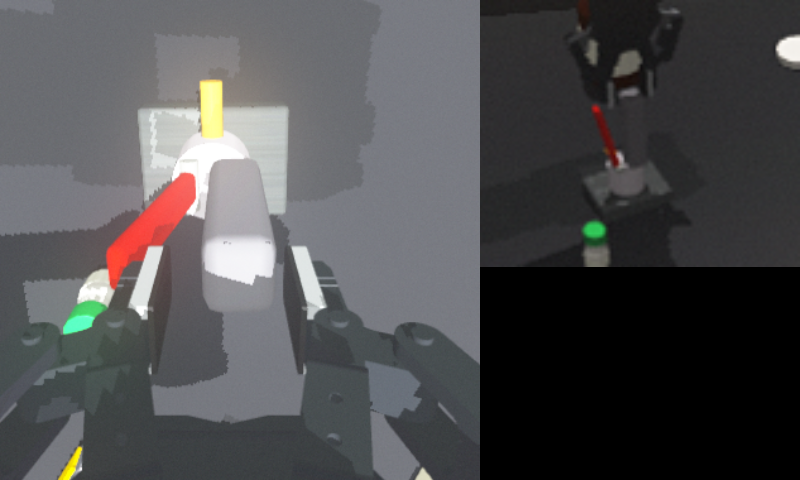

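The trigger is still released. In the wrist view it sits outside the left finger, with the fingers offset from the grip. I'll check this by projection.

```bash
python3 - <<'E'
from h import *
s=manip.state();Rt=rot(s);print(Rt.round(3))
for P in ([0,0,0],[-.011,.019,.019],[-.011,.019,-.019],[.011,.019,.019],[0,-.025,.0]): 
    p=proj('wrist',np.array(s['tool_pos'])+Rt@np.array(P),s)[0]; print(P,p.round(0),((p-[140,100])*480/380).round(0))
for P in ([.575,.25,.15],[.5644,.2465,.02]):
    p=proj('wrist',P,s)[0];print('w',P,((p-[140,100])*480/380).round(0)); 
    print('side', proj('side',P)[0],'scene',proj('scene',P)[0])
print('side tcp',proj('side',s['tool_pos']))
E
```

```text
[[ 0.295 -0.     0.956]
 [-0.956  0.     0.295]
 [-0.    -1.    -0.   ]]
[0, 0, 0] [319. 294.] [226. 246.]
[-0.011, 0.019, 0.019] [355. 259.] [271. 201.]
[-0.011, 0.019, -0.019] [283. 259.] [181. 201.]
[0.011, 0.019, 0.019] [353. 296.] [270. 247.]
[0, -0.025, 0.0] [319. 322.] [226. 281.]
w [0.575, 0.25, 0.15] [242. 281.]
side [306.79454058 173.60761815] scene [362.48290672 274.81479722]
w [0.5644, 0.2465, 0.02] [217. 163.]
side [305.29521763 207.07556309] scene [359.70114803 294.38826698]
side tcp [[305.40632166 180.39162432]]
```

```bash
python3 - <<'E'
from h import *
s=manip.state();Rt=rot(s);o=[]
for n,(x,y) in dict(scene=(325,245),side=(270,140)).items():
    im=manip.grab_frame(n)[y:y+80,x:x+66]; im=cv2.resize(im,None,fx=6,fy=6,interpolation=cv2.INTER_CUBIC)
    for P,c in (([0,0,0],(0,255,0)),([0,.019,.0],(255,255,0)),([0,.013,.0195],(0,255,255)),([0,.013,-.0195],(255,0,255))):
        p=(proj(n,np.array(s['tool_pos'])+Rt@np.array(P))[0]-[x,y])*6+2.5
        cv2.circle(im,tuple(int(v) for v in p),3,c,-1)
    o.append(im)
cv2.imwrite('pics/c3.png',np.hstack(o)); print(s['time'])
E
```

```text
4.45
```

View pics/c3.png

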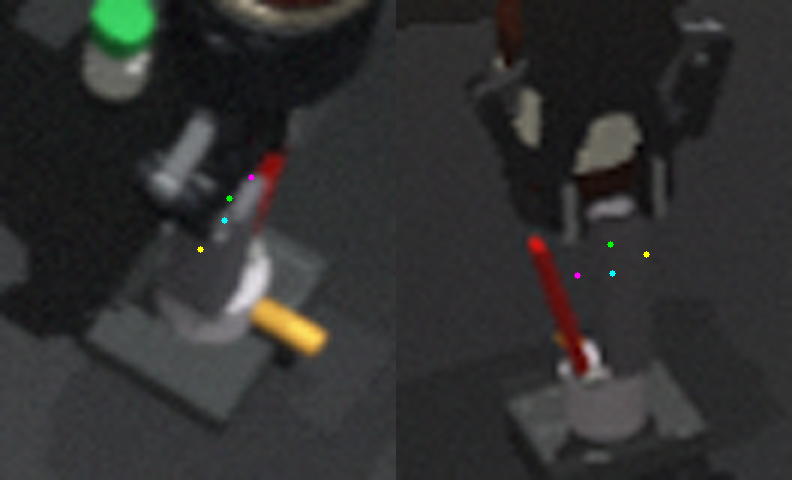

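The drawn points show the real fingertips about 25–30 mm above where the TCP data puts them, so the pads closed just above the trigger's end. I'll open, go lower in steps while watching the force, and squeeze again.

Call:
apply_moves:
  moves:
    - [-1,0,0,0,0,0,0]
    - [-1,0,0,0,0,0,0]
    - [-1,0,0,-9,0,0,0]
    - [-1,0,0,0,0,0,0]
    - [-1,0,0,0,0,0,0]
    - [-1,0,8,0,0,0,0]
    - [-1,0,8,0,0,0,0]
    - [-1,0,0,0,0,0,0]

```text
time: 5.35
tool_pos: [0.5598, 0.2456, 0.1073]
tool_rot: [-0.568, 0.57, -0.421, 0.419]
contact_force: [0.1, 0.1, 0.4]
gripper_width: 0.998
```

```bash
python3 - <<'E'
from h import *
s=manip.state();o=[];print(s['tool_pos'],s['contact_force'])
w=manip.grab_frame('wrist'); o.append(cv2.resize(w[80:480,100:540],(440,400)))
im=manip.grab_frame('side')[140:206,270:330];o.append(cv2.resize(im,(360,400),interpolation=cv2.INTER_CUBIC))
cv2.imwrite('pics/c4.png',np.hstack(o))
E
```

```text
[0.55975749 0.2455683  0.10725634] [0.12656086 0.08405606 0.36351671]
```

View pics/c4.png

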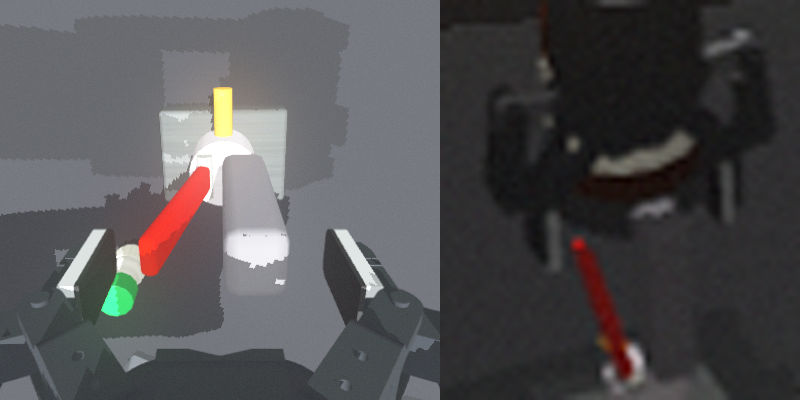

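The trigger and grip are now between the open fingers, with the tips just below the trigger's end. I'll go 5 mm lower and close.

Call:
apply_moves:
  moves:
    - [-1,0,5,0,0,0,0]
    - [-0.6,0,0,4,0,0,0]
    - [-0.4,0,0,4,0,0,0]
    - [-0.2,0,0,0,0,0,0]
    - [0,0,0,0,0,0,0]
    - [0.1,0,0,0,0,0,0]
    - [0.1,0,0,0,0,0,0]
    - [0.1,0,0,0,0,0,0]

```text
time: 6.25
tool_pos: [0.5669, 0.2478, 0.1053]
tool_rot: [-0.568, 0.571, -0.421, 0.419]
contact_force: [-9.0, -2.1, 8.3]
gripper_width: 0.456
```

```bash
python3 - <<'E'
from h import *
s=manip.state();o=[];print(s['tool_pos'],s['contact_force'],s['gripper_width'])
w=manip.grab_frame('wrist'); o.append(cv2.resize(w[80:480,100:540],(440,400)))
im=manip.grab_frame('side')[140:206,270:330];o.append(cv2.resize(im,(360,400),interpolation=cv2.INTER_CUBIC))
cv2.imwrite('pics/c5.png',np.hstack(o))
E
```

```text
[0.56688682 0.24779724 0.10527789] [-9.02199375 -2.1211041   8.31157176] 0.4556346461346703
```

View pics/c5.png

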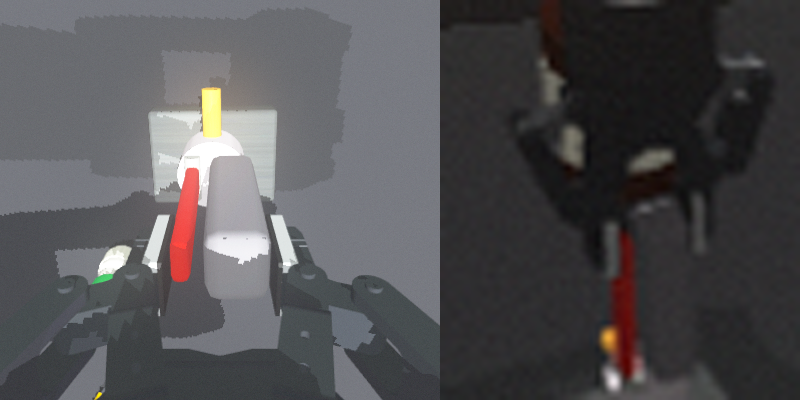

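Trigger is about half squeezed. I'll relieve the slight downward contact and close further.

Call:
apply_moves:
  moves:
    - [0.1,0,-3,1,0,0,0]
    - [0.2,0,0,0,0,0,0]
    - [0.3,0,0,0,0,0,0]
    - [0.4,0,0,0,0,0,0]
    - [0.4,0,0,0,0,0,0]
    - [0.4,0,0,0,0,0,0]

```text
time: 6.95
tool_pos: [0.5675, 0.248, 0.1056]
tool_rot: [-0.567, 0.571, -0.421, 0.418]
contact_force: [-5.5, -1.4, -4.6]
gripper_width: 0.431
```

```bash
cat > red.py <<'E'
from h import *
s=manip.state();print(s['time'],s['tool_pos'],s['contact_force'].round(1) if hasattr(s['contact_force'],'round') else s['contact_force'],s['gripper_width'])
im=manip.grab_frame('wrist');cv2.imwrite('pics/w_%d.png'%(s['time']*100),im)
def red(im,box):
    x,y,w,h=box;a=im[y:y+h,x:x+w].astype(int);v,u=np.nonzero((a[:,:,2]>90)&(a[:,:,1]<60)&(a[:,:,0]<60))
    u=u+x;v=v+y
    return len(u),[(int(r),u[v==r].mean().round(1)) for r in range(v.min(),v.max()+1,4) if (v==r).any()]
print('wrist',red(im,(200,150,250,250)))
print('side',red(manip.grab_frame('side'),(280,160,40,60)))
# predicted trigger line in wrist: hinge & tip for angles
g=np.array([.5644,.2465]);c=np.array([np.cos(.3),np.sin(.3)])
for q in (0,.11,.17,.22):
    L=.22-q; P=[[*(g-c*(.015-.004+.0*1+h*np.sin(L))),.055+h*np.cos(L)] for h in (.01,.085)]
    print(q,proj('wrist',P,s).round(0).tolist(),proj('side',P).round(1).tolist())
E
python3 red.py
```

```text
6.95 [0.5675226  0.24803565 0.10564723] [-5.5 -1.4 -4.6] 0.4305522949197909
wrist (19, [(343, np.float64(291.0)), (351, np.float64(286.0)), (355, np.float64(287.0)), (359, np.float64(282.0))])
side (28, [(180, np.float64(301.0)), (188, np.float64(300.5)), (192, np.float64(300.5)), (196, np.float64(301.0)), (200, np.float64(301.0))])
0 [[291.0, 263.0], [237.0, 333.0]] [[300.8, 197.4], [294.7, 180.3]]
0.11 [[293.0, 263.0], [259.0, 336.0]] [[301.1, 197.3], [297.5, 179.1]]
0.17 [[294.0, 263.0], [272.0, 336.0]] [[301.3, 197.2], [299.0, 178.6]]
0.22 [[295.0, 263.0], [282.0, 336.0]] [[301.4, 197.2], [300.3, 178.2]]
```

The side-view line is vertical at u≈301, which matches 0.22 rad, and the fingers are blocked at 0.43. That's a full squeeze, so I'll release and rise.

Call:
apply_moves:
  moves:
    - [0,0,0,0,0,0,0]
    - [-0.6,0,0,-4,0,0,0]
    - [-1,0,0,-4,0,0,0]
    - [-1,0,0,0,0,0,0]
    - [-1,0,0,0,0,0,0]
    - [-1,0,0,0,0,0,0]

```text
time: 7.65
tool_pos: [0.5634, 0.2466, 0.1091]
tool_rot: [0.57, -0.568, 0.419, -0.421]
contact_force: [-0.8, 0.4, -0.1]
gripper_width: 0.997
```

```bash
python3 red.py; python3 - <<'E'
from h import *
L=np.array([.5583,-.036,0]);Rr=np.array([.509,-.231,0])
for p in (L,(L+Rr)/2,Rr): print(p)
print(mv([.55,-.036,.23],76))
E
```

```text
7.65 [0.56341433 0.24661039 0.10906349] [-0.8  0.4 -0.1] 0.9967139052314371
wrist (947, [(290, np.float64(255.0)), (294, np.float64(251.5)), (298, np.float64(252.8)), (302, np.float64(251.4)), (306, np.float64(254.9)), (310, np.float64(254.6)), (314, np.float64(252.6)), (318, np.float64(256.1)), (322, np.float64(256.0)), (326, np.float64(255.4)), (330, np.float64(255.0)), (334, np.float64(248.1)), (338, np.float64(245.4)), (342, np.float64(245.8)), (346, np.float64(245.2)), (350, np.float64(242.9))])
side (30, [(179, np.float64(292.5)), (183, np.float64(294.0)), (187, np.float64(296.0)), (191, np.float64(297.0)), (195, np.float64(299.0)), (199, np.float64(301.0))])
0 [[298.0, 260.0], [250.0, 329.0]] [[300.8, 197.4], [294.7, 180.3]]
0.11 [[300.0, 260.0], [272.0, 331.0]] [[301.1, 197.3], [297.5, 179.1]]
0.17 [[301.0, 260.0], [284.0, 331.0]] [[301.3, 197.2], [299.0, 178.6]]
0.22 [[302.0, 260.0], [294.0, 331.0]] [[301.4, 197.2], [300.3, 178.2]]
[ 0.5583 -0.036   0.    ]
[ 0.53365 -0.1335   0.     ]
[ 0.509 -0.231  0.   ]
(array([ 266.1, -121.8,  -95.3]), array([ -0.11, -58.85,   0.06]))
```

Trigger has sprung back (side line 292→301, as at the start). Rising and going above the left bolt.

Call:
apply_moves:
  moves:
    - [-1,0,-40,0,0,0,0]
    - [-1,0,-40,0,0,0,0]
    - [-1,0,-42,0,0,0,0]
    - [-1,44.3,0,-15.9,0,0,0]
    - [-1,44.3,0,-15.9,0,0,0]
    - [-1,44.3,0,-15.9,0,0,0]
    - [1,44.3,0,-15.9,0,0,0]
    - [1,44.3,0,-15.9,0,0,0]
    - [1,44.3,0,-15.9,0,0,0]
    - [1,0,0,0,0,-8.4,0]
    - [1,0,0,0,0,-8.4,0]
    - [1,0,0,0,0,-8.4,0]
    - [1,0,0,0,0,-8.4,0]
    - [1,0,0,0,0,-8.4,0]
    - [1,0,0,0,0,-8.4,0]
    - [1,0,0,0,0,-8.4,0]
    - [1,0,0,0,0,0,0]

```text
time: 9.45
tool_pos: [0.5495, -0.0359, 0.2298]
tool_rot: [-0.702, 0.702, -0.086, 0.087]
contact_force: [-0.8, -0.1, 0.0]
gripper_width: -0.0
```

```bash
python3 - <<'E'
from h import *
s=manip.state();im=manip.grab_frame('wrist');cv2.imwrite('pics/w3.png',im)
print(s['time'],s['tool_pos'],rot(s).round(3),s['contact_force'])
for P in ([0,0,0],[0,.019,0]): print(proj('wrist',np.array(s['tool_pos'])+rot(s)@np.array(P),s))
E
```

```text
9.45 [ 0.54951215 -0.03593178  0.22983865] [[ 0.97   0.001  0.243]
 [-0.243 -0.     0.97 ]
 [ 0.001 -1.     0.   ]] [-0.77055852 -0.09969744  0.03855638]
[[317.60701545 292.97974644]]
[[317.80461502 276.34014972]]
```

View pics/w3.png

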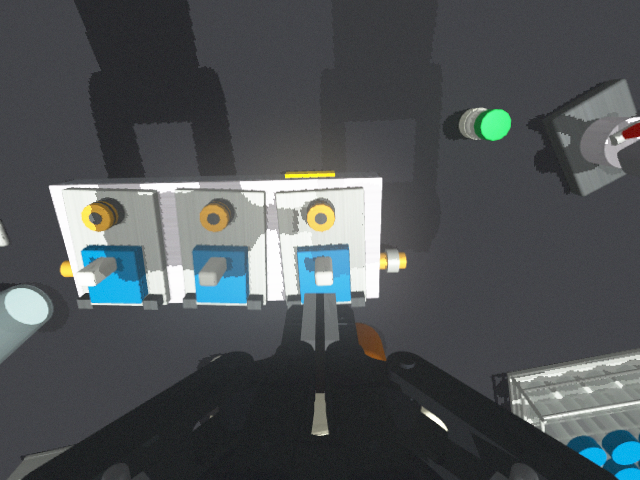

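The bolts are at (320,214), (214,214) and (98,216), left one first. The tabs' tops are near (323,270), (210,270) and (95,270).

```bash
python3 - <<'E'
from h import *
s=manip.state();P=[]
for uv in [(320,214),(214.5,214),(98,215)]: P.append(at_z('wrist',uv,.076,s)); print(P[-1].round(4))
d=P[0]-P[2];print(np.linalg.norm(P[0]-P[1]),np.linalg.norm(P[1]-P[2]),np.degrees(np.arctan2(-d[0],d[1])))
for p in P: p=p.copy();p[2]=.15;print(mv(p))
for y in(-.03,-.02,-.01,0,.01,.019):print(y,proj('wrist',np.array(s['tool_pos'])+rot(s)@np.array([-.011,y,0]),s)[0].round(0))
E
```

```text
[ 0.5522 -0.0353  0.076 ]
[ 0.5292 -0.1263  0.076 ]
[ 0.5051 -0.2259  0.076 ]
0.09385160708554456 0.10253320058075441 -13.898719210178193
[ 2.5 79.8  1.3]
[  2.5  79.8 -92.6]
[   3.5   79.8 -195.1]
-0.03 [317. 304.]
-0.02 [317. 292.]
-0.01 [317. 282.]
0 [318. 272.]
0.01 [318. 264.]
0.019 [318. 257.]
```

Call:
apply_moves:
  moves:
    - [1,5,40,1,0,0,0]
    - [1,0,40,0,0,0,0]
    - [1,0,25,0,0,0,0]
    - [1,0,10,0,0,0,0]
    - [1,0,0,0,0,0,0]

```text
time: 10.0
tool_pos: [0.5534, -0.0359, 0.1131]
tool_rot: [0.702, -0.702, 0.088, -0.086]
contact_force: [-0.1, 0.1, 0.1]
gripper_width: -0.003
```

Call:
apply_moves:
  moves:
    - [1,0,4,0,0,0,0]
    - [1,0,4,0,0,0,0]
    - [1,0,2,0,0,0,0]

```text
time: 10.3
tool_pos: [0.5552, -0.0363, 0.1058]
tool_rot: [-0.702, 0.702, -0.086, 0.087]
contact_force: [-0.1, -0.1, -0.3]
gripper_width: -0.003
```

Call:
apply_moves:
  moves:
    - [1,0,3,0,0,0,0]
    - [1,0,3,0,0,0,0]
    - [1,0,2,0,0,0,0]

```text
time: 10.6
tool_pos: [0.5543, -0.0361, 0.0964]
tool_rot: [0.702, -0.702, 0.087, -0.086]
contact_force: [0.0, 0.1, 2.0]
gripper_width: -0.003
```

Call:
apply_moves:
  moves:
    - [1,0,2,0,0,0,0]
    - [1,0,1,0,0,0,0]

```text
time: 10.8
tool_pos: [0.5542, -0.0361, 0.0933]
tool_rot: [0.702, -0.702, 0.087, -0.086]
contact_force: [0.3, 0.5, 1.4]
gripper_width: 0.001
```

Call:
apply_moves:
  moves:
    - [1,0,2,0,0,0,0]
    - [1,0,1,0,0,0,0]

```text
time: 11.0
tool_pos: [0.5543, -0.0361, 0.0904]
tool_rot: [0.702, -0.702, 0.086, -0.086]
contact_force: [-0.4, -0.8, -0.4]
gripper_width: -0.001
```

Call:
apply_moves:
  moves:
    - [1,0,2,0,0,0,0]
    - [1,0,0,0,0,0,0]

```text
time: 11.2
tool_pos: [0.5541, -0.0361, 0.0882]
tool_rot: [0.702, -0.702, 0.087, -0.086]
contact_force: [-0.7, -0.0, 1.0]
gripper_width: 0.004
```

Call:
apply_moves:
  moves:
    - [1,0,1,0,0,0,0]
    - [1,0,0,0,0,0,0]

```text
time: 11.4
tool_pos: [0.5543, -0.0361, 0.0875]
tool_rot: [-0.702, 0.702, -0.086, 0.086]
contact_force: [-0.1, -0.4, 0.3]
gripper_width: -0.002
```

Call:
apply_moves:
  moves:
    - [1,0,1.5,0,0,0,0]
    - [1,0,0,0,0,0,0]

```text
time: 11.6
tool_pos: [0.5542, -0.0361, 0.0859]
tool_rot: [0.702, -0.702, 0.087, -0.086]
contact_force: [-0.5, -0.7, 0.6]
gripper_width: 0.004
```

Call:
apply_moves:
  moves:
    - [1,0,2,0,0,0,0]
    - [1,0,0.5,0,0,0,0]

```text
time: 11.8
tool_pos: [0.5542, -0.0361, 0.0833]
tool_rot: [0.702, -0.702, 0.087, -0.086]
contact_force: [0.2, -0.1, -0.2]
gripper_width: 0.003
```

Call:
apply_moves:
  moves:
    - [1,0,2,0,0,0,0]
    - [1,0,0.5,0,0,0,0]

```text
time: 12.0
tool_pos: [0.5542, -0.0361, 0.0808]
tool_rot: [0.702, -0.702, 0.087, -0.086]
contact_force: [0.5, -0.6, 0.5]
gripper_width: 0.003
```

Call:
apply_moves:
  moves:
    - [1,0,2,0,0,0,0]
    - [1,0,0.5,0,0,0,0]

```text
time: 12.2
tool_pos: [0.5542, -0.0361, 0.0783]
tool_rot: [0.702, -0.702, 0.087, -0.086]
contact_force: [-0.6, -0.5, -1.2]
gripper_width: -0.0
```

```bash
python3 - <<'E'
from h import *
s=manip.state();o=[]
im=manip.grab_frame('wrist');o.append(cv2.resize(im[150:450,180:460],(420,450)))
im=manip.grab_frame('side')[230:305,285:345];im=cv2.resize(im,(360,450),interpolation=cv2.INTER_CUBIC)
for P,c in(([.5541,-.036,.0593],(0,255,0)),([.555,-.0355,.076],(0,0,255))):
    p=(proj('side',P)[0]-[285,230])*6+2.5; cv2.circle(im,tuple(int(v) for v in p),3,c,-1)
o.append(im);cv2.imwrite('pics/c6.png',np.hstack(o));print(s['time'],s['tool_pos'])
E
```

```text
12.2 [ 0.55419429 -0.03608206  0.07827945]
```

View pics/c6.png

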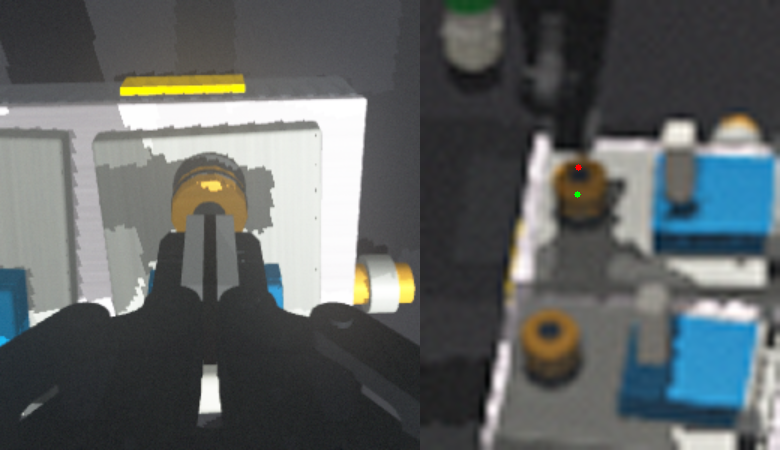

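The wrist and side views show the fingertips centred over the left bolt but still a little above it. I'll keep going down.

Call:
apply_moves:
  moves:
    - [1,0,2,0,0,0,0]
    - [1,0,0.5,0,0,0,0]

```text
time: 12.5
tool_pos: [0.5542, -0.0361, 0.0759]
tool_rot: [0.702, -0.702, 0.087, -0.086]
contact_force: [-0.0, -0.1, -0.5]
gripper_width: -0.002
```

Call:
apply_moves:
  moves:
    - [1,0,2,0,0,0,0]
    - [1,0,0.5,0,0,0,0]

```text
time: 12.7
tool_pos: [0.5542, -0.0361, 0.0733]
tool_rot: [0.702, -0.702, 0.087, -0.086]
contact_force: [0.4, -0.0, 0.3]
gripper_width: 0.0
```

Call:
apply_moves:
  moves:
    - [1,0,2,0,0,0,0]
    - [1,0,0.5,0,0,0,0]

```text
time: 12.9
tool_pos: [0.5542, -0.036, 0.0708]
tool_rot: [0.702, -0.702, 0.087, -0.086]
contact_force: [1.1, -0.0, -0.0]
gripper_width: -0.0
```

Call:
apply_moves:
  moves:
    - [1,0,2,0,0,0,0]
    - [1,0,0.5,0,0,0,0]

```text
time: 13.1
tool_pos: [0.5542, -0.0361, 0.0683]
tool_rot: [0.702, -0.702, 0.087, -0.086]
contact_force: [-0.0, -0.7, -0.5]
gripper_width: 0.003
```

Call:
apply_moves:
  moves:
    - [1,0,2,0,0,0,0]
    - [1,0,0.5,0,0,0,0]

```text
time: 13.3
tool_pos: [0.5542, -0.0361, 0.0658]
tool_rot: [0.702, -0.702, 0.087, -0.086]
contact_force: [-0.1, 0.7, 0.0]
gripper_width: 0.006
```

Call:
apply_moves:
  moves:
    - [1,0,2,0,0,0,0]
    - [1,0,0.5,0,0,0,0]

```text
time: 13.5
tool_pos: [0.5542, -0.0361, 0.0633]
tool_rot: [0.702, -0.702, 0.087, -0.086]
contact_force: [1.1, 0.6, -0.6]
gripper_width: -0.004
```

Call:
apply_moves:
  moves:
    - [1,0,2,0,0,0,0]
    - [1,0,0.5,0,0,0,0]

```text
time: 13.7
tool_pos: [0.5542, -0.0361, 0.0608]
tool_rot: [0.702, -0.702, 0.087, -0.086]
contact_force: [-0.5, -0.2, -1.1]
gripper_width: 0.001
```

Call:
apply_moves:
  moves:
    - [1,0,2,0,0,0,0]
    - [1,0,0,0,0,0,0]

```text
time: 13.9
tool_pos: [0.5544, -0.0361, 0.059]
tool_rot: [-0.702, 0.702, -0.086, 0.086]
contact_force: [-0.0, -0.9, -0.6]
gripper_width: 0.005
```

Call:
apply_moves:
  moves:
    - [1,0,2,0,0,0,0]
    - [1,0,0,0,0,0,0]

```text
time: 14.1
tool_pos: [0.5545, -0.0361, 0.0588]
tool_rot: [-0.702, 0.702, -0.087, 0.086]
contact_force: [-4.7, 0.8, 9.3]
gripper_width: 0.003
```

Call:
apply_moves:
  moves:
    - [1,0,2,0,0,0,0]
    - [1,0,0,0,0,0,0]

```text
time: 14.3
tool_pos: [0.5546, -0.0361, 0.0588]
tool_rot: [-0.702, 0.702, -0.087, 0.086]
contact_force: [-11.8, 0.5, 19.5]
gripper_width: -0.0
```

```bash
python3 - <<'E'
from h import *
s=manip.state();print(s['tool_pos'],s['contact_force'],s['ft_torque'])
f=np.array(s['contact_force']);m=np.array(s['ft_torque']);print('tool',rot(s).T@f,rot(s).T@m, 'nearest pt world',np.cross(f,m)/(f@f))
im=manip.grab_frame('wrist');o=[cv2.resize(im[150:450,180:460],(420,450))]
im=manip.grab_frame('side')[230:305,285:345];o.append(cv2.resize(im,(360,450),interpolation=cv2.INTER_CUBIC))
cv2.imwrite('pics/c7.png',np.hstack(o))
E
```

```text
[ 0.55458245 -0.03611386  0.05878679] [-11.8134279    0.53914371  19.45513692] [ 0.26184682  1.86876201 -0.03524522]
tool [-11.62035422 -19.43737621  -2.34646142] [-0.19863161  0.03479959  1.87654254] nearest pt world [-0.07017655  0.00902459 -0.04286226]
```

View pics/c7.png

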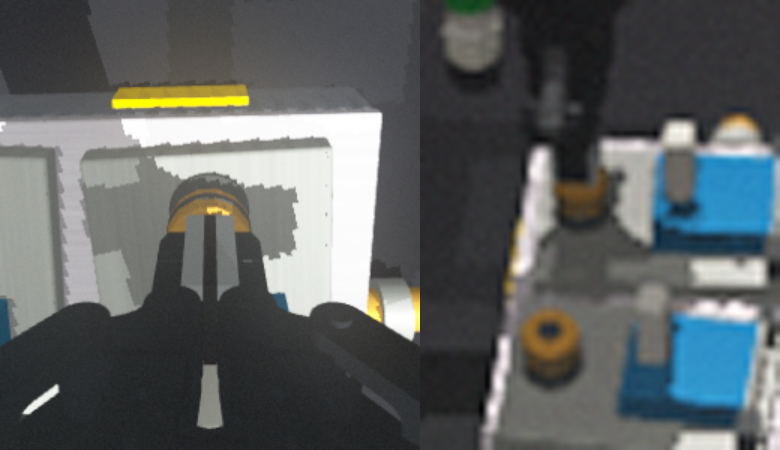

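Contact is confirmed: the fingertip rests on the left bolt, 19 N, hard stop with the TCP at z=0.0588 (true tips are about 17 mm behind the TCP). Next, the middle bolt.

Call:
apply_moves:
  moves:
    - [1,0,-15,0,0,0,0]
    - [1,0,-15,0,0,0,0]
    - [1,0,0,-48,0,0,0]
    - [1,0,0,-49,0,0,0]
    - [1,0,10,0,0,0,0]
    - [1,0,10,0,0,0,0]
    - [1,0,1,0,0,0,0]
    - [1,0,0,0,0,0,0]

```text
time: 15.2
tool_pos: [0.5305, -0.1289, 0.0632]
tool_rot: [0.702, -0.702, 0.086, -0.085]
contact_force: [1.0, -0.3, 0.3]
gripper_width: -0.002
```

Call:
apply_moves:
  moves:
    - [1,0,2,0,0,0,0]
    - [1,0,2,0,0,0,0]
    - [1,0,0,0,0,0,0]

```text
time: 15.5
tool_pos: [0.5309, -0.1297, 0.06]
tool_rot: [0.702, -0.702, 0.086, -0.086]
contact_force: [0.2, 0.5, 0.5]
gripper_width: -0.001
```

Call:
apply_moves:
  moves:
    - [1,0,2,0,0,0,0]
    - [1,0,0,0,0,0,0]

```text
time: 15.7
tool_pos: [0.5309, -0.1301, 0.058]
tool_rot: [0.702, -0.702, 0.086, -0.086]
contact_force: [0.6, 0.3, 1.1]
gripper_width: 0.002
```

Call:
apply_moves:
  moves:
    - [1,0,1.5,0,0,0,0]
    - [1,0,0,0,0,0,0]

```text
time: 15.9
tool_pos: [0.5309, -0.1302, 0.0565]
tool_rot: [0.702, -0.702, 0.086, -0.086]
contact_force: [-0.1, 0.6, 0.8]
gripper_width: -0.0
```

Call:
apply_moves:
  moves:
    - [1,0,1.5,0,0,0,0]
    - [1,0,0,0,0,0,0]

```text
time: 16.1
tool_pos: [0.5308, -0.1303, 0.055]
tool_rot: [-0.702, 0.702, -0.086, 0.086]
contact_force: [-0.1, -0.2, -0.3]
gripper_width: -0.001
```

Call:
apply_moves:
  moves:
    - [1,0,1.5,0,0,0,0]
    - [1,0,0,0,0,0,0]

```text
time: 16.3
tool_pos: [0.5307, -0.1302, 0.0534]
tool_rot: [-0.702, 0.702, -0.086, 0.086]
contact_force: [-0.2, 0.1, -0.3]
gripper_width: 0.003
```

Call:
apply_moves:
  moves:
    - [1,0,1.5,0,0,0,0]
    - [1,0,0,0,0,0,0]

```text
time: 16.5
tool_pos: [0.5307, -0.1302, 0.0519]
tool_rot: [0.702, -0.702, 0.087, -0.086]
contact_force: [-0.4, -0.4, 0.4]
gripper_width: -0.004
```

Call:
apply_moves:
  moves:
    - [1,0,1,0,0,0,0]
    - [1,0,0,0,0,0,0]

```text
time: 16.7
tool_pos: [0.5307, -0.1302, 0.0518]
tool_rot: [0.702, -0.702, 0.087, -0.086]
contact_force: [-2.2, 0.1, 5.0]
gripper_width: -0.001
```

Call:
apply_moves:
  moves:
    - [1,0,1,0,0,0,0]
    - [1,0,0,0,0,0,0]

```text
time: 16.9
tool_pos: [0.5308, -0.1302, 0.0518]
tool_rot: [0.702, -0.702, 0.087, -0.086]
contact_force: [-5.7, 2.2, 10.5]
gripper_width: 0.0
```

The middle bolt stopped at 0.0518, exactly 7 mm lower, so it is the loose one. Now the right bolt.

Call:
apply_moves:
  moves:
    - [1,0,-15,0,0,0,0]
    - [1,0,-15,0,0,0,0]
    - [1,0,0,-50,0,0,0]
    - [1,0,0,-50,0,0,0]
    - [1,1,10,0,0,0,0]
    - [1,0,8,0,0,0,0]
    - [1,0,1,0,0,0,0]
    - [1,0,0,0,0,0,0]

```text
time: 17.7
tool_pos: [0.5074, -0.226, 0.0604]
tool_rot: [0.702, -0.702, 0.086, -0.085]
contact_force: [-0.5, -0.3, -0.8]
gripper_width: 0.002
```

Call:
apply_moves:
  moves:
    - [1,0,2,0,0,0,0]
    - [1,0,1,0,0,0,0]
    - [1,0,0,0,0,0,0]

```text
time: 18.0
tool_pos: [0.5081, -0.2267, 0.0589]
tool_rot: [0.702, -0.702, 0.086, -0.086]
contact_force: [-0.9, 3.4, 3.8]
gripper_width: -0.001
```

Call:
apply_moves:
  moves:
    - [1,0,1,0,0,0,0]
    - [1,0,0,0,0,0,0]

```text
time: 18.2
tool_pos: [0.5081, -0.2267, 0.0588]
tool_rot: [0.702, -0.701, 0.086, -0.086]
contact_force: [-3.7, 4.4, 10.1]
gripper_width: -0.001
```

The right bolt is tight: hard stop at 0.0588. Going above the middle cap's tab.

Call:
apply_moves:
  moves:
    - [1,0,-20,0,0,0,0]
    - [1,0,-45,0,0,0,0]
    - [0,15,0,33,0,0,0]
    - [0,15,0,33,0,0,0]
    - [0,14,0,33,0,0,0]
    - [0,0,0,0,0,0,0]
    - [0,0,0,0,0,0,0]

```text
time: 18.9
tool_pos: [0.5743, -0.1416, 0.1218]
tool_rot: [-0.702, 0.702, -0.086, 0.086]
contact_force: [0.4, -0.1, 1.8]
gripper_width: 0.501
```

```bash
python3 - <<'E'
from h import *
s=manip.state();print(s['time'],s['tool_pos'],s['contact_force'],s['gripper_width'])
im=manip.grab_frame('wrist');cv2.imwrite('pics/w8.png',im)
for n,P in dict(tabtop=[.5754,-.1414,.106],bolt=[.5308,-.1302,.069]).items(): print(n,proj('wrist',P,s),proj('side',P))
p=s['tool_pos']+rot(s)@np.array([0,-.02,0]);print('tip',proj('wrist',p,s))
o=[cv2.resize(im[130:430,160:480],(480,450))]
c=manip.grab_frame('side')[240:315,290:343];o.append(cv2.resize(c,(318,450),interpolation=cv2.INTER_CUBIC))
cv2.imwrite('pics/c8.png',np.hstack(o))
E
```

```text
18.9 [ 0.57431508 -0.14156424  0.12177494] [ 0.3901161  -0.14616237  1.84590418] 0.5014478527785176
tabtop [[318.58523997 280.68152651]] [[322.64613631 277.65280441]]
bolt [[318.94319714 181.87691358]] [[305.70863791 285.71017876]]
tip [[317.34916356 314.56485458]]
```

View pics/c8.png

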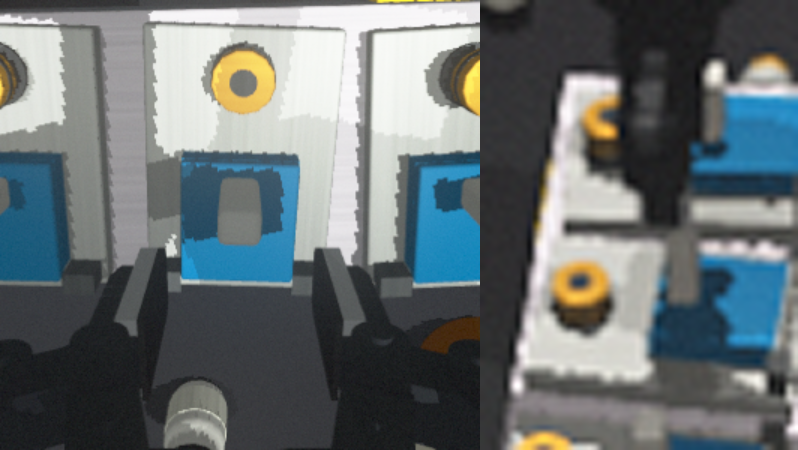

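The tab is at about (240,235) in the crop, centred between the open fingers. I'll go down around it and pinch.

Call:
apply_moves:
  moves:
    - [0,2,14,0,0,0,0]
    - [0,0,14,0,0,0,0]
    - [0,0,12,0,0,0,0]
    - [0,0,8,0,0,0,0]
    - [0,0,0,0,0,0,0]

```text
time: 19.5
tool_pos: [0.5746, -0.1422, 0.0715]
tool_rot: [0.702, -0.701, 0.088, -0.085]
contact_force: [-0.7, 0.2, 0.1]
gripper_width: 0.497
```

Call:
apply_moves:
  moves:
    - [0,0,4,0,0,0,0]
    - [0,0,3,0,0,0,0]
    - [0,0,0,0,0,0,0]

```text
time: 19.8
tool_pos: [0.5762, -0.1426, 0.067]
tool_rot: [-0.702, 0.702, -0.086, 0.086]
contact_force: [-0.1, -0.5, 0.4]
gripper_width: 0.501
```

Call:
apply_moves:
  moves:
    - [1,0,0,0,0,0,0]
    - [1,0,0,0,0,0,0]
    - [1,0,0,0,0,0,0]
    - [1,0,0,0,0,0,0]
    - [1,0,0,0,0,0,0]

```text
time: 20.3
tool_pos: [0.5765, -0.1424, 0.0677]
tool_rot: [0.702, -0.702, 0.086, -0.087]
contact_force: [-0.8, 1.9, 4.1]
gripper_width: 0.171
```

Pinched: width 0.171, about 15 mm, matches the tab. Following the arc, with a force check partway.

Call:
apply_moves:
  moves:
    - [1,2.9,-3.7,0,0,0,0]
    - [1,3.3,-3.4,0,0,0,0]
    - [1,3.6,-3.2,0,0,0,0]
    - [1,3.8,-2.8,0,0,0,0]
    - [1,0,0,0,0,0,0]

```text
time: 20.8
tool_pos: [0.588, -0.1455, 0.0782]
tool_rot: [0.702, -0.701, 0.088, -0.085]
contact_force: [-3.3, 1.3, -12.8]
gripper_width: 0.171
```

Call:
apply_moves:
  moves:
    - [1,4,-2.5,0,0,0,0]
    - [1,4.2,-2.1,0,0,0,0]
    - [1,4.4,-1.7,0,0,0,0]
    - [1,4.5,-1.4,0,0,0,0]
    - [1,0,0,0,0,0,0]

```text
time: 21.3
tool_pos: [0.606, -0.1504, 0.0875]
tool_rot: [-0.702, 0.702, -0.087, 0.086]
contact_force: [-4.8, -0.8, -13.7]
gripper_width: 0.171
```

Call:
apply_moves:
  moves:
    - [1,4.6,-0.8,0,0,0,0]
    - [1,4.7,-0.4,0,0,0,0]
    - [1,4.7,0,0,0,0,0]
    - [1,4.7,0.4,0,0,0,0]
    - [1,1.5,0.2,0,0,0,0]
    - [1,0,0,0,0,0,0]
    - [1,0,0,0,0,0,0]

```text
time: 22.0
tool_pos: [0.6255, -0.1558, 0.0899]
tool_rot: [-0.701, 0.702, -0.086, 0.086]
contact_force: [-9.2, 0.7, -6.2]
gripper_width: 0.164
```

```bash
python3 - <<'E'
from h import *
s=manip.state();print(s['time'],s['tool_pos'],s['contact_force'],s['gripper_width'])
# blue blobs in side and scene vs start
for n,b in(('side',(295,240,60,100)),('scene',(220,140,90,100))):
    im=manip.grab_frame(n);cv2.imwrite(f'pics/{n}_end.png',im)
    for t,i in(('start',cv2.imread(f'pics/{n}0.png')),('now',im)):
        x,y,w,h=b;hsv=cv2.cvtColor(i[y:y+h,x:x+w],cv2.COLOR_BGR2HSV)
        m=cv2.inRange(hsv,(95,120,40),(115,255,255))
        k,_,st,ce=cv2.connectedComponentsWithStats(m)
        print(n,t,[(st[j].tolist()[4],(st[j][:4]+[x,y,0,0]).tolist()) for j in range(1,k) if st[j][4]>15])
bolt=np.array([.5308,-.1302]);mx=np.array([.970,-.243]);my=-np.array([-.243,-.970])
H=bolt+.09*mx
for n in('side','scene'):
    for a in(0,45,60):
        c,q=np.cos(np.radians(a)),np.sin(np.radians(a))
        P=[[*(H-mx*.056*c+my*t+mx*.004*q),.064+.056*q+.004*c] for t in(-.025,.025)]+[[*(H+my*t),.066] for t in(-.025,.025)]
        print(n,a,proj(n,P).round(0).tolist())
E
```

```text
22.0 [ 0.62551255 -0.15577237  0.08987493] [-9.1691778   0.65091061 -6.21721822] 0.1637196887137939
side start [(270, [324, 256, 20, 16]), (287, [319, 283, 22, 18]), (342, [313, 313, 24, 20])]
side now [(414, [322, 256, 20, 43]), (351, [313, 312, 24, 21])]
scene start [(244, [236, 158, 23, 18]), (266, [249, 184, 23, 19]), (292, [262, 211, 25, 21])]
scene now [(50, [252, 163, 7, 10]), (243, [249, 176, 19, 26]), (293, [262, 211, 25, 21])]
side 0 [[317.0, 294.0], [320.0, 280.0], [339.0, 296.0], [341.0, 282.0]]
side 45 [[324.0, 285.0], [327.0, 271.0], [339.0, 296.0], [341.0, 282.0]]
side 60 [[329.0, 283.0], [331.0, 269.0], [339.0, 296.0], [341.0, 282.0]]
scene 0 [[267.0, 180.0], [274.0, 194.0], [249.0, 187.0], [255.0, 201.0]]
scene 45 [[260.0, 174.0], [267.0, 188.0], [249.0, 187.0], [255.0, 201.0]]
scene 60 [[255.0, 174.0], [262.0, 187.0], [249.0, 187.0], [255.0, 201.0]]
```

```bash
python3 - <<'E'
from h import *
for n,b in(('side',(312,262,36,42)),('scene',(240,168,40,38))):
    for f in('0','_end'):
        x,y,w,h=b;i=cv2.imread(f'pics/{n}{f}.png')[y:y+h,x:x+w]
        m=cv2.inRange(cv2.cvtColor(i,cv2.COLOR_BGR2HSV),(95,120,30),(115,255,255))>0
        g=i.max(2)
        print(n,f,'x0',x);
        for r in range(0,h): print(y+r,''.join('#' if m[r,c] else ('w' if g[r,c]>150 else ('-' if g[r,c]>80 else '.')) for c in range(w)))
E
```

```text
side 0 x0 312
262 ww-.wwwwwwww##----##############wwww
263 --..wwwwwwww###---##############wwww
264 --..wwwwwwww####################wwww
265 --..-wwwwwww####################wwww
266 ....wwwwwwww####################wwww
267 ....wwwwwwww###################wwwww
268 ----wwwwwwww###################wwwww
269 --wwwwwwwwww##################---www
270 wwwwwwwwwwww##################----ww
271 wwwwwwwwwwww##################----ww
272 wwwwwwwwwwww----------------------ww
273 wwwwwwwwwwwwwwwwwwwwwwwwww-www-...ww
274 wwwwwwwwwwwwwwwwwwwwwwwwwwwwwww...ww
275 wwwwwwwwwwwwwwwwwwwwwwwwwwwwwww...ww
276 wwwwwwwwwwwwwwwwwwwwwwwwwwwwwww...ww
277 ----------wwww-----wwwwwwwwwww----w-
278 ---------wwwwww--------------------.
279 ---------wwwwww--------------------.
280 wwwwwwwwwwwwwwwwwwwwwww-www--------.
281 wwwwwwwwwwwwwwwwwwwwwwwwwwwwww---ww-
282 wwwwwwwww---w--wwwwwwwwwwwwwww--www-
283 wwwwwwwww-----w#######wwwwwwww---ww.
284 wwwwwwwww-----w##############ww--ww.
285 wwwwwwwww-----w##############ww.-w-.
286 wwwwwwwww------##############ww.ww-.
287 wwwwwwww#------##############w-.ww-.
288 wwwwwwww#------#
[... 5127 characters left out ...]
#############wwwwwwwww---
191 ..----...#################-wwwwwwwwwwww-
192 ..-------#################wwwwwwwwwwwwww
193 ...-------###############-wwwwwwwwwwwwww
194 ...-------##############--wwwwwwwwwwwwww
195 ....-------############-.--wwwwwwwwwwwww
196 ....-------###########----wwwwwwwwwwwwww
197 .....------###########---wwwwwwwwwwwwwww
198 .....-------#########--wwwwwwwwwwwwwwwww
199 ......------########--wwwwwwwwwwwwwwwwww
200 ......-------######--wwwwwwwwwwwwwwwwwww
201 .......---------##-wwwwwwwwwwwwwwwwwwwww
202 .......-----------wwwwwwwwwwwwwwwwwwwww-
203 ........--------wwwwwwwwwwwwwwwwwwwww--w
204 ........---.----wwwwwwwwwwwwwwwwww--wwww
205 .........--------wwwwwwwwwwwwww--wwwwwww
```

The left and right caps' blobs are unchanged, so they are shut. The middle cap is clearly lifted, but by its edge positions it may be nearer 45–50° than 60°. I'll carry it further along the arc.

Call:
apply_moves:
  moves:
    - [1,3.5,0.6,0,0,0,0]
    - [1,3.5,0.8,0,0,0,0]
    - [1,3,0.8,0,0,0,0]
    - [1,0,0,0,0,0,0]
    - [1,0,0,0,0,0,0]

```text
time: 22.6
tool_pos: [0.6359, -0.1587, 0.0887]
tool_rot: [-0.701, 0.703, -0.086, 0.087]
contact_force: [-8.3, -1.0, -4.1]
gripper_width: 0.162
```

```bash
cat > ang.py <<'E'
from h import *
s=manip.state();print(s['time'],s['tool_pos'],s['contact_force'],s['gripper_width'])
bolt=np.array([.5308,-.1302]);mx=np.array([.970,-.243]);my=np.array([.243,.970])
X=np.r_[mx,0];Y=np.r_[my,0];Z=np.array([0,0,1.])
def sil(n,a,off,t=.008,tr=.016):
    H=np.r_[bolt+off[0]*mx+off[1]*my,.064]+.09*X
    c,q=np.cos(a),np.sin(a);cx=c*X-q*Z;cz=q*X+c*Z
    m=np.zeros((480*4,640*4),np.uint8)
    P=[H+cx*x+Y*y+cz*z for x in(-.056,0) for y in(-.025,.025) for z in(-.004,.004)]
    p=proj(n,P);cv2.fillConvexPoly(m,cv2.convexHull((p*4).astype(np.int32)),255)
    return cv2.resize(m,(640,480),interpolation=cv2.INTER_AREA)>127
def blue(n,f):
    i=f if not isinstance(f,str) else cv2.imread(f)
    return cv2.inRange(cv2.cvtColor(i,cv2.COLOR_BGR2HSV),(95,120,30),(115,255,255))>0
import sys
for n,(x,y,w,h) in dict(side=(312,273,36,30),scene=(248,175,32,30)).items():
    now=manip.grab_frame(n)
    b0=blue(n,f'pics/{n}0.png')[y:y+h,x:x+w]
    best=max(((lambda m:(m&b0).sum()/(m|b0).sum())(sil(n,0,(i/1000,j/1000))[y:y+h,x:x+w]),i,j) for i in range(-10,11,2) for j in range(-14,15,2))
    off=(best[1]/1000,best[2]/1000);print(n,'shut fit',best)
    for lab,f in(('prev',f'pics/{n}_end.png'),('now',now)):
        b=blue(n,f)[y:y+h,x:x+w]
        print(lab,[(d,round(float((lambda m:(m&b).sum()/(m|b).sum())(sil(n,np.radians(d),off)[y:y+h,x:x+w])),2)) for d in range(20,85,6)])
    cv2.imwrite(f'pics/{n}_end2.png',now)
E
python3 ang.py
```

```text
22.6 [ 0.63585993 -0.15872616  0.08874886] [-8.27674564 -0.97966355 -4.12741892] 0.1622315943542836
side shut fit (np.float64(0.7620320855614974), 2, -10)
prev [(20, 0.55), (26, 0.61), (32, 0.64), (38, 0.7), (44, 0.75), (50, 0.69), (56, 0.57), (62, 0.44), (68, 0.34), (74, 0.29), (80, 0.25)]
now [(20, 0.45), (26, 0.51), (32, 0.54), (38, 0.6), (44, 0.65), (50, 0.75), (56, 0.73), (62, 0.59), (68, 0.45), (74, 0.33), (80, 0.28)]
scene shut fit (np.float64(0.7593123209169055), 2, 6)
prev [(20, 0.54), (26, 0.57), (32, 0.61), (38, 0.67), (44, 0.72), (50, 0.68), (56, 0.55), (62, 0.45), (68, 0.35), (74, 0.3), (80, 0.26)]
now [(20, 0.48), (26, 0.5), (32, 0.53), (38, 0.59), (44, 0.63), (50, 0.71), (56, 0.72), (62, 0.61), (68, 0.47), (74, 0.36), (80, 0.3)]
```

Both cameras agree that the cap was near 45° and is now about 53°. One more small step to reach about 60°.

Call:
apply_moves:
  moves:
    - [1,3,0.8,0,0,0,0]
    - [1,3,1,0,0,0,0]
    - [1,0,0,0,0,0,0]
    - [1,0,0,0,0,0,0]
    - [1,0,0,0,0,0,0]

```text
time: 23.2
tool_pos: [0.6418, -0.1604, 0.0873]
tool_rot: [-0.701, 0.703, -0.086, 0.087]
contact_force: [-9.3, -1.3, -3.5]
gripper_width: 0.155
```

```bash
python3 ang.py | grep -v prev; python3 - <<'E'
from h import *
# bystander change check vs. start
for n in('side','scene'):
    a=cv2.imread(f'pics/{n}0.png');b=cv2.imread(f'pics/{n}_end2.png')
    P=dict(jar=[.743,-.037,.05],vial2=[.739,-.212,.035],vial1=[.518,.132,.03],bottle=[.576,.49,.1],beaker=[.597,-.397,.05],trig=[.545,.24,.125],)
    for k,p in P.items():
        u,v=proj(n,p)[0].astype(int);r=14
        g=[cv2.cvtColor(i,cv2.COLOR_BGR2GRAY) for i in(a,b)]
        if v-r-5<0 or u-r-5<0 or v+r+5>480 or u+r+5>640: print(n,k,'out');continue
        m=cv2.matchTemplate(g[1][v-r-5:v+r+5,u-r-5:u+r+5],g[0][v-r:v+r,u-r:u+r],cv2.TM_CCOEFF_NORMED)
        _,mx,_,l=cv2.minMaxLoc(m);print(n,k,round(mx,2),(l[0]-5,l[1]-5))
E
```

```text
23.2 [ 0.64176051 -0.16037205  0.08734555] [-9.32964637 -1.25167578 -3.51890908] 0.15466305658930898
side shut fit (np.float64(0.7620320855614974), 2, -10)
now [(20, 0.41), (26, 0.46), (32, 0.49), (38, 0.54), (44, 0.59), (50, 0.68), (56, 0.76), (62, 0.7), (68, 0.55), (74, 0.4), (80, 0.29)]
scene shut fit (np.float64(0.7593123209169055), 2, 6)
now [(20, 0.44), (26, 0.46), (32, 0.5), (38, 0.54), (44, 0.58), (50, 0.66), (56, 0.74), (62, 0.72), (68, 0.55), (74, 0.42), (80, 0.32)]
side jar 1.0 (0, 0)
side vial2 1.0 (0, 0)
side vial1 1.0 (0, 0)
side bottle 0.8 (0, -1)
side beaker 0.99 (0, 0)
side trig 0.25 (-5, -3)
scene jar 1.0 (0, 0)
scene vial2 0.99 (0, 0)
scene vial1 1.0 (0, 0)
scene bottle 0.97 (0, 0)
scene beaker 0.89 (0, 0)
scene trig 1.0 (0, 0)
```

About 59°, and the bystanders are unchanged. A short stability hold before handing in.

Call:
apply_moves:
  moves:
    - [1,0,0,0,0,0,0]
    - [1,0,0,0,0,0,0]
    - [1,0,0,0,0,0,0]
    - [1,0,0,0,0,0,0]
    - [1,0,0,0,0,0,0]
    - [1,0,0,0,0,0,0]
    - [1,0,0,0,0,0,0]
    - [1,0,0,0,0,0,0]
    - [1,0,0,0,0,0,0]
    - [1,0,0,0,0,0,0]

```text
time: 24.3
tool_pos: [0.6417, -0.1603, 0.0874]
tool_rot: [-0.701, 0.703, -0.086, 0.087]
contact_force: [-10.1, -1.2, -2.9]
gripper_width: 0.159
```

```bash
python3 ang.py | grep -v prev
```

```text
24.3 [ 0.64174542 -0.16033814  0.08736837] [-10.12359078  -1.16987107  -2.94462422] 0.15899759039149164
side shut fit (np.float64(0.7620320855614974), 2, -10)
now [(20, 0.41), (26, 0.46), (32, 0.49), (38, 0.53), (44, 0.58), (50, 0.68), (56, 0.76), (62, 0.71), (68, 0.56), (74, 0.4), (80, 0.29)]
scene shut fit (np.float64(0.7593123209169055), 2, 6)
now [(20, 0.44), (26, 0.47), (32, 0.5), (38, 0.54), (44, 0.58), (50, 0.66), (56, 0.74), (62, 0.72), (68, 0.56), (74, 0.42), (80, 0.32)]
```

Stable.

```bash
python3 -c "
from plant import manip
manip.job_done()"
```

```text
the job is handed in; nothing more can be done
```

The job is handed in at about 24 s, with the middle cap held open at roughly 58–59°. No verdict was reported.

- **Trigger:** the first close passed just above it, because the real fingertips stand about 36 mm farther back than `tcp_to_tips` says. Going lower gave a full squeeze: the fingers were blocked and the trigger stood upright in the side view. It then sprang back to its start line. At the end the scene camera showed it unchanged; the side-camera match failed there (0.25), and I did not look into why.
- **Bolts, left to right:** the left stopped hard at TCP z 0.0588, the middle sank to 0.0518 (7 mm lower, so it is the loose one), and the right stopped at 0.0588. The taps ended at about 20, 10 and 10 N, firmer than the suggested 4 to 5 N.
- **Cap:** I pinched the middle cap's tab and followed the arc. After the planned 60° arc both cameras put it at only about 45°, so I carried it on in two more steps. It then held steady for over 1 s, with a steady grip.
- **Other caps and bystanders:** when the middle cap was at about 45°, the left cap was unchanged. The right cap was partly hidden by the arm in one view and looked shut in the other. I did not measure either again after the last two steps. The jar, both vials, bottle and beaker had not moved; the bottle's side-camera match was weaker (0.80). I did not check the wrench separately, but the arm never came close to it.

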